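# Pack a ceramic sample into the analyser's cradle and bolt it down

## Task

A sample lies on the window of the analyser's cradle. Draw the retaining bolt clear, pack the sample from above with two spacer plates from the rack, chosen so that the pile fills the space under the bolt with no more than about 3 mm of play, and push the bolt fully home over the pile into its keeper. Leave the waiting samples and the other spacers where they are, and do not disturb the things standing around.

Things in the scene. Friction and masses are not known exactly. Their poses are not given: they have to be found in the camera images.
- analyser: white bench analyser, fixed; origin at the centre of its underside. Casing 340 mm (x) x 240 mm (y), flat deck 100 mm above the bench, optics cover 128 mm high at its +x end (x > 70 mm). On the deck, at x = -20, y = -30 mm, sits the cradle with its bolt; at y = +75 mm a holder where two more samples wait (tops up to 120 mm above the bench). Axes of analyser and window are parallel
- window (a point): centre of the window in the cradle's floor, 104 mm above the bench, under the sample; x points from the bolt's knob to the keeper. Pocket 55 (x) by 37 mm (y), mouth 61 mm (x), narrowing from 41 to 36 mm above the floor. Its x ends are walls 57 mm high, out to x = +-39.5, 53 mm wide, with 8 mm corner returns 36 mm high along the y sides, whose middle 39 mm are open for fingers. Pieces lie lengthways along x
- bolt (a joint): bolt across the pocket, a 10 mm steel rod whose underside runs 42 mm above the cradle floor. 0 = fully drawn back; grows as it moves along the window's +x; over 0.002 its tip stands over the pocket, at 0.060 it reaches the keeper bore in the +x wall, 0.071 = stop, fully home. About 3 N to move, stays where left. Starts anywhere from 0 to 0.045
- bolt_knob (a point): centre of the bolt's upright black knob, diameter 14 mm, from 62 to 86 mm above the cradle floor, on a 9 mm stem. With joint value j it stands at x = -119 mm + j, y = 0, z = 74 mm in the window's axes. Below it lies the bolt's bed, 26 mm wide (y), 51 mm high, from the -x wall back to x = -131 mm; fingers have room on all sides of the knob above that
- rack: black spacer rack, fixed: strip 172 mm (x) by 36 mm (y), floor 10 mm above the bench; origin at the centre of its underside. Four places at x = -63, -21, 21, 63 mm between ribs 3 mm wide (17 mm above the bench); the spacers lie across it side by side with only 10 mm between them, lengths along y, overhanging 7 mm at both ends
- spacer8_c (a point): centre (half-way up) of the steel spacer plate 50 mm long (its x) x 32 mm wide (its y) x 8 mm thick (its z), up to 0.13 kg; at the start lies in the rack, any of the four places
- spacer12_c (a point): centre (half-way up) of the steel spacer plate 50 mm long (its x) x 32 mm wide (its y) x 12 mm thick (its z), up to 0.20 kg; at the start lies in the rack, any of the four places
- spacer16_c (a point): centre (half-way up) of the steel spacer plate 50 mm long (its x) x 32 mm wide (its y) x 16 mm thick (its z), up to 0.26 kg; at the start lies in the rack, any of the four places
- spacer20_c (a point): centre (half-way up) of the steel spacer plate 50 mm long (its x) x 32 mm wide (its y) x 20 mm thick (its z), up to 0.33 kg; at the start lies in the rack, any of the four places
- sample8_c (a point): centre (half-way up) of the pressed white ceramic sample 50 mm long (its x) x 32 mm wide (its y) x 8 mm thick (its z), under 0.1 kg; at the start lies either on the window in the cradle (then it is the one to be packed) or waits in the holder on the deck
- sample12_c (a point): centre (half-way up) of the pressed white ceramic sample 50 mm long (its x) x 32 mm wide (its y) x 12 mm thick (its z), under 0.1 kg; at the start lies either on the window in the cradle (then it is the one to be packed) or waits in the holder on the deck
- sample16_c (a point): centre (half-way up) of the pressed white ceramic sample 50 mm long (its x) x 32 mm wide (its y) x 16 mm thick (its z), under 0.1 kg; at the start lies either on the window in the cradle (then it is the one to be packed) or waits in the holder on the deck
- puck: bystander: steel reference standard, a 50 mm disc with a knob, 42 mm tall, origin at the centre of its underside; stands on the bench between analyser and rack
- jar: bystander: closed jar, diameter 42 mm, 50 mm tall, origin at the centre of its underside, near the rack's +x end
- screwdriver: bystander: screwdriver, 200 mm long, handle 26 mm thick, lying along its own x, origin at mid-length, near the rack's -x end
- beaker: bystander: glass beaker, diameter 48 mm, 60 mm tall, origin at the centre of its underside, right of the rack
- vial: bystander: small closed bottle, diameter 30 mm, 60 mm tall, origin at the centre of its underside, right of the rack
- flask: bystander: closed bottle, diameter 64 mm, 160 mm tall, origin at the centre of its underside, at the back
There are look-alikes about, which are no part of the job. Leave any yellow look-alike of the part that bears spacer20_c alone. Leave any purple look-alike of the part that bears sample12_c alone.

How it is judged:
By the outcome, as a careful person would: the job done as asked, in the order asked, and still so for the second after the job is handed in, with the robot touching nothing.
It also fails if it takes over 72 s, if anything falls off the work surface, if the arm or the gripper's body presses on something with over 40 N, if the wrist force passes 120 N, or if a joint passes its speed limit or range.

## Robot

A 6-joint arm with a two-finger parallel gripper is mounted at the origin on the work surface. World frame = base frame: x ahead of the robot, y to its left, z up, the work surface at z = 0. Lengths are in mm, angles in rad, forces in N, time in s.
With the tool pointing down it reaches from about 275 to 1000 mm from the base axis. Payload 8.4 kg.
Tool frame: the origin (TCP) lies where the fingers leave the gripper's body, on its centre line; the fingertips stand 73 mm ahead of it and the grasp point (between the pads) lies 54 mm ahead of it (grip_point_offset is the distance from the TCP to the grasp point, in mm); z points along the fingers, y is the direction in which the jaws open and shut (so a half turn about z gives the same grasp; the last joint's range is limited). The gripper opens to 85 mm and grips with 20 to 120 N. Pads are 22 mm wide; open, the fingers measure 114 mm over their backs; the gripper's body (76 mm by 85 mm) begins 54 mm behind the grasp point. The pads swing forward as they close: fully open they stand 13 mm farther back than shut.
Start: joints at [-1.218, 0.353, 1.633, -0, 1.155, -0.002], TCP at [217.126, -586.076, 303.881] pointing down, gripper open.
Joint ranges: [-2.63, 2.63], [-0.92, 2.1], [0.06, 2.66], [-1.3, 4.44], [0, 2.69], [-3.02, 3.02]. Speed limits (rad/s): [2.22, 2.22, 2.79, 3.14, 3.14, 3.14].

## Interface

Orientations are given as [roll, pitch, yaw] about the fixed x, y, z axes, in that order (R = Rz(yaw) Ry(pitch) Rx(roll)).
In Python, from rig import sense, grab_frame, sign_off, grip_point_offset gives the robot as it stands. The module is installed in compiled form; this text tells all that it offers.
- The arm moves only by the tool drive_tool, never from a script. Its argument "targets" is one flat list of numbers, 7 for each row, row after row: the shift along the tool's x, y, z in m, then the turn, a rotation vector about the tool's x, y, z in rad, then the opening, from 0 (shut) to 1 (fully open). In form: [tx, ty, tz, wx, wy, wz, grip, tx, ty, tz, wx, wy, wz, grip, ...]. A call has 1 to 12 rows; each row is the pose to reach, as a shift and turn from the pose commanded when the call began, along the tool's axes at that moment; what a row does not reach only later rows make up. A row lasts 1/12 s, in which the tool goes at most 41.7 mm and 7.16 degrees, less where a joint would pass 70% of its speed; a pose out of reach is approached as far as the arm can. A call with a gripper value outside its range is refused whole. The fingers move at their own pace and stop on an object; "force" is the grip in N (left out, the last holds). Time passes only in rows, so rows that repeat a pose let the fingers close. It gives the time, the measured TCP pose, the force and the opening at its end, in the units of the state.
- sense(): the state, without advancing time (a new reading comes with each control period).
- grab_frame(name): name is "scene" or "top" or "wrist"; returns a dict with "color" (400x640x3 uint8, blue, green, red), "vertical_fov" (degrees; the focal length in pixels is half the picture's height over the tangent of half this angle, whatever the lens; pixels are square), "cx", "cy" (the principal point, pixels), "world_from_camera" (4x4, takes a point from camera to world coordinates). Camera axes: x right, y down, z forward; pixel columns grow to the right and rows downward; lengths in mm; the calibration is good to about 2 mm. A picture is of the moment at which its call begins. There is no depth.
- sign_off(): hands the job in, once; it reports no verdict.
The state is a dict: "clock": time; "qpos": joint angles; "qvel": joint speeds; "joint_efforts": joint torques, N m; "eef_pos": TCP position; "tcp_rot": TCP orientation; "contact_force": force on the tool from outside, world axes, zero at the start; "wrist_torque": the same for the moment, N m; "opening": opening from 0.0 (shut) to 1.0 (fully open).
Only numpy, scipy, OpenCV 4.12 (cv2) and the standard library are available. Lean on these libraries where they do the work, as an engineer would, in place of code of your own. Each camera call takes 0.05 s, during which the arm holds its last target. There are 200 camera calls.

## Working session

There is one attempt and no reset: what is moved stays moved. The work goes in short steps, Python scripts to look and compute and a tool call to move; the robot and the scene stay as the last step left them, time stands still between calls to the robot, and variables do not carry over. Pictures are saved under pics/ and viewed, about 8 in all and at most 12, crops included, and the job is handed in when it is done.

Besides the shell and the picture viewer there is one more tool, called after "Emit:" as name(argument=value, ...) on one line, values as JSON. drive_tool: Moves the arm, as the interface text tells. Its arguments: {"type":"object","properties":{"targets":{"type":"array"},"force":{"type":"number"}},"required":["targets"]}

```bash
mkdir -p pics; cat > h.py <<'E'
import numpy as np, cv2
from rig import *
def snap(n,f,crop=None,s=1):
    d=grab_frame(n); im=d["color"]
    np.savez('pics/'+f+'.npz',T=d["world_from_camera"],fov=d["vertical_fov"],c=[d["cx"],d["cy"]])
    cv2.imwrite('pics/'+f+'_raw.png',im)
    if crop: im=im[crop[1]:crop[3],crop[0]:crop[2]]
    cv2.imwrite('pics/'+f+'.png',cv2.resize(im,None,fx=s,fy=s,interpolation=cv2.INTER_CUBIC))
def cam(f):
    d=np.load('pics/'+f+'.npz'); return d['T'],200/np.tan(np.radians(float(d['fov']))/2),d['c']
def ray(f,u,v,z):
    T,fl,c=cam(f); r=T[:3,:3]@np.array([(u-c[0])/fl,(v-c[1])/fl,1]); o=T[:3,3]
    return (o+r*(z-o[2])/r[2]).round(1)
def proj(f,p):
    T,fl,c=cam(f); q=T[:3,:3].T@(np.array(p)-T[:3,3]); return (c+fl*q[:2]/q[2]).round(1)
E
python3 - <<'E'
from h import *
s=sense();print(s,grip_point_offset)
snap('top','t0',None,1.25);snap('scene','s0',None,1.25)
for f in('t0','s0'):print(cam(f))
E
```

```text
{'clock': 0.0, 'qpos': array([-1.21839835e+00,  3.53636820e-01,  1.63413369e+00, -1.67446900e-05,
        1.15520979e+00, -2.40609563e-03]), 'qvel': array([-0.0009432 , -0.00058888,  0.00047095,  0.00018107,  0.00021226,
        0.00020569]), 'joint_efforts': array([-1.56896469e-03, -6.05253053e+01, -3.42063081e+01, -1.67564081e-04,
        9.37186182e-03, -5.35036463e-06]), 'eef_pos': array([ 216.9912937 , -585.71975857,  303.16888033]), 'tcp_rot': array([-3.14020497e+00,  1.19711246e-05,  3.54810848e-01]), 'contact_force': array([-0.32231667, -0.26135038, -0.32035917]), 'wrist_torque': array([ 0.03612536,  0.02003511, -0.01704716]), 'opening': 0.9985716976212781} 53.900000000000006
(array([[-2.61037276e-02, -9.91272929e-01,  1.29215228e-01,
         4.29366836e+02],
       [-9.99308267e-01,  2.93005622e-02,  2.29011968e-02,
        -1.72227125e+01],
       [-2.64874152e-02, -1.28528039e-01, -9.91352087e-01,
         1.12585822e+03],
       [ 0.00000000e+00,  0.00000000e+00,  0.00000000e+00,
         1.00000000e+00]]), np.float64(393.5581218342195), array([324.40027924, 198.41810843]))
(array([[-7.88412337e-01,  3.59457022e-01, -4.99195990e-01,
         1.24181772e+03],
       [ 6.14677441e-01,  4.28645854e-01, -6.62143772e-01,
         9.10048851e+02],
       [-2.40339377e-02, -8.28886833e-01, -5.58899802e-01,
         8.82390599e+02],
       [ 0.00000000e+00,  0.00000000e+00,  0.00000000e+00,
         1.00000000e+00]]), np.float64(416.5250983233407), array([323.06679389, 211.40072603]))
```

View pics/t0.png

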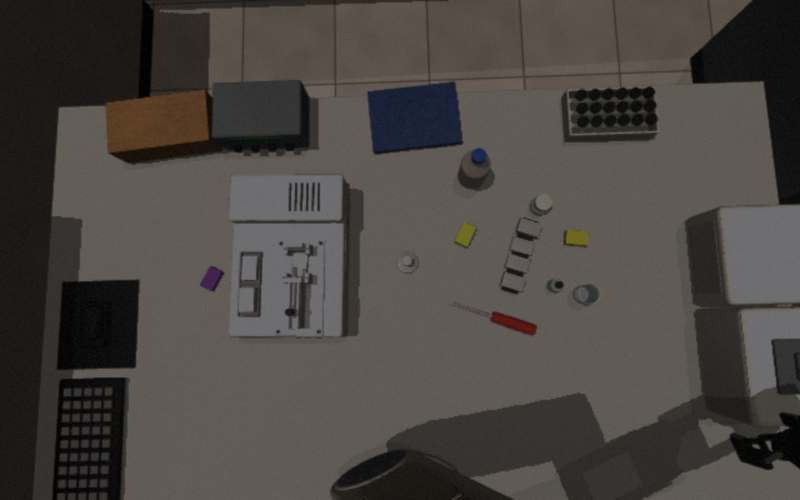

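View pics/s0.png

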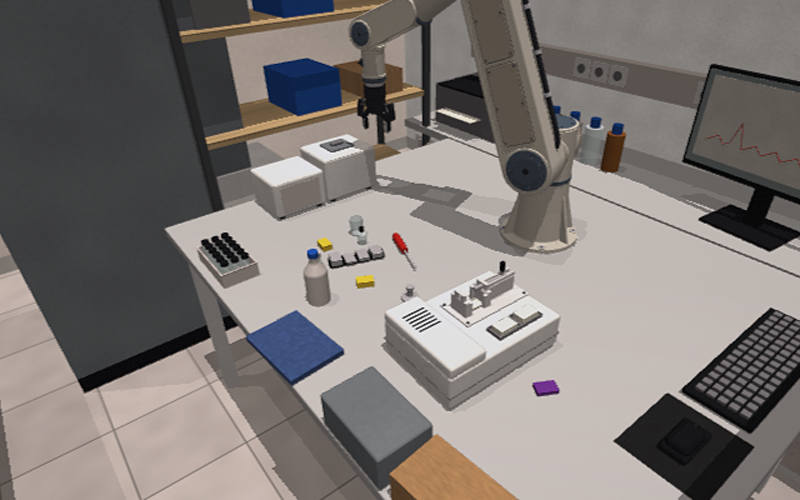

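```bash
python3 - <<'E'
from h import *
snap('wrist','w0')
print(cam('w0'))
for u,v,z in[(514,282,25),(518,263,25),(522,245,25),(529,228,25),(297,268,150),(291,312,180),(299,248,150),(232,336,100),(343,336,100),(345,222,100),(233,222,100)]:print(u,v,ray('t0',u/1.25,v/1.25,z))
a=cv2.imread('pics/s0_raw.png');b=cv2.imread('pics/t0_raw.png')
A=cv2.resize(a[185:225,250:320],(800,457),interpolation=cv2.INTER_CUBIC);cv2.imwrite('pics/c1.png',A)
E
```

```text
(array([[ 3.46839149e-01, -8.91414430e-01, -2.91689765e-01,
         2.90811499e+02],
       [-9.37924125e-01, -3.29961404e-01, -1.06882217e-01,
        -5.58255632e+02],
       [-9.70013610e-04,  3.10653805e-01, -9.50522631e-01,
         3.73901954e+02],
       [ 0.00000000e+00,  0.00000000e+00,  0.00000000e+00,
         1.00000000e+00]]), np.float64(351.58253707288145), array([316.77179564, 199.26732626]))
514 282 [ 489.5 -231.1   25. ]
518 263 [ 531.7 -242.3   25. ]
522 245 [ 572.  -253.5   25. ]
529 228 [ 610.1 -271.3   25. ]
297 268 [522.7 223.6 150. ]
291 312 [435.4 227.6 180. ]
299 248 [562.9 219.6 150. ]
232 336 [389.7 371.3 100. ]
343 336 [384.  140.2 100. ]
345 222 [622.6 133.6 100. ]
233 222 [630.1 373.8 100. ]
```

```bash
cat >> h.py <<'E'
def go(cmd,tgt):
    "cmd,tgt=(x,y,z,yaw) mm, tool down -> tool shift m, wz"
    c,s=np.cos(cmd[3]),np.sin(cmd[3]); d=np.array(tgt[:3])-cmd[:3]
    print([round((c*d[0]+s*d[1])/1e3,4),round((s*d[0]-c*d[1])/1e3,4),round(-d[2]/1e3,4),0,0,round(cmd[3]-tgt[3],4)])
E
python3 - <<'E'
from h import *
go((217.1,-586.1,303.9,.3548),(520,222,350,-0.02))
E
```

```text
[np.float64(0.5648), np.float64(-0.6525), np.float64(-0.0461), 0, 0, 0.3748]
```

View pics/c1.png

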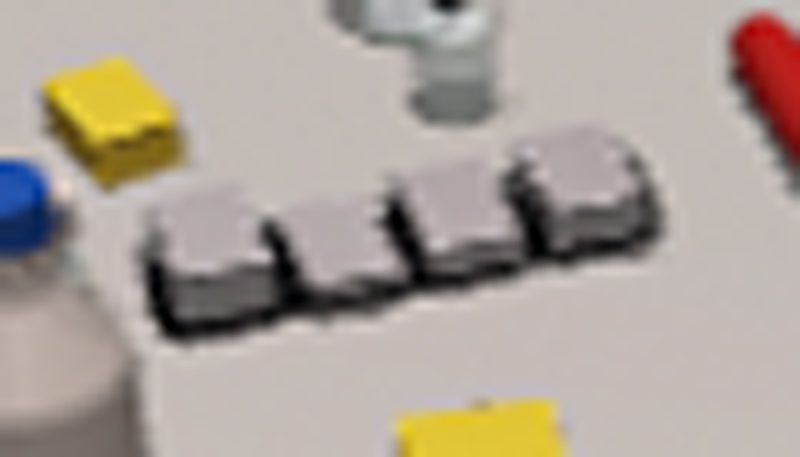

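The scene crop shows four spacers. From the +x (jar) end, their thicknesses look like 20, 8, 12 and 16. I'll check this from closer.

Emit:
drive_tool(targets=[0.5648,-0.6525,-0.0461,0,0,0.3748,1,0.5648,-0.6525,-0.0461,0,0,0.3748,1,0.5648,-0.6525,-0.0461,0,0,0.3748,1,0.5648,-0.6525,-0.0461,0,0,0.3748,1,0.5648,-0.6525,-0.0461,0,0,0.3748,1,0.5648,-0.6525,-0.0461,0,0,0.3748,1,0.5648,-0.6525,-0.0461,0,0,0.3748,1,0.5648,-0.6525,-0.0461,0,0,0.3748,1,0.5648,-0.6525,-0.0461,0,0,0.3748,1,0.5648,-0.6525,-0.0461,0,0,0.3748,1,0.5648,-0.6525,-0.0461,0,0,0.3748,1,0.5648,-0.6525,-0.0461,0,0,0.3748,1])

```text
clock: 1.15
eef_pos: [392.5, -116.6, 330.8]
tcp_rot: [3.141, -0.001, -0.02]
contact_force: [1.6, -0.3, 0.4]
opening: 1.002
```

Emit:
drive_tool(targets=[0.12,-0.33,-0.019,0,0,0,1,0.12,-0.33,-0.019,0,0,0,1,0.12,-0.33,-0.019,0,0,0,1,0.12,-0.33,-0.019,0,0,0,1,0.12,-0.33,-0.019,0,0,0,1,0.12,-0.33,-0.019,0,0,0,1,0.12,-0.33,-0.019,0,0,0,1,0.12,-0.33,-0.019,0,0,0,1,0.12,-0.33,-0.019,0,0,0,1,0.12,-0.33,-0.019,0,0,0,1,0.12,-0.33,-0.019,0,0,0,1,0.12,-0.33,-0.019,0,0,0,1])

```text
clock: 2.15
eef_pos: [518.4, 208.3, 349.1]
tcp_rot: [3.141, 0.001, -0.02]
contact_force: [-0.5, 0.4, 0.3]
opening: 0.998
```

```bash
python3 - <<'E'
from h import *
s=sense();print(s['clock'],s['eef_pos'],s['tcp_rot'],s['qpos'])
snap('wrist','w1',(120,0,520,400),1.5)
E
```

```text
2.15 [518.40404263 208.27729183 349.10136973] [ 3.14074367e+00  1.10926803e-03 -1.98320218e-02] [ 3.79512883e-01  2.09045951e-01  1.72549122e+00 -3.75257836e-04
  1.20840759e+00  1.97027403e+00]
```

View pics/w1.png

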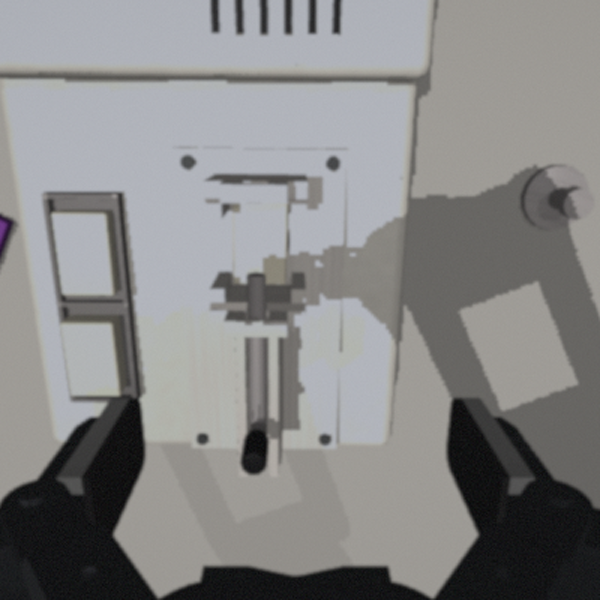

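```bash
python3 - <<'E'
from h import *
P=lambda u,v,z:print((u,v,z),ray('w1',120+u/1.5,v/1.5,z))
print(cam('w1')[0])
for q in[(57,441,100),(388,441,100),(5,85,100),(415,85,100),(188,161,104),(333,163,104),(203,439,104),(325,439,104),(254,462,188),(258,437,166),(257,277,151),(211,308,140),(304,308,140)]:P(*q)
im=cv2.imread('pics/w1_raw.png')[100:330,240:350]
cv2.imwrite('pics/c2.png',cv2.resize(im,None,fx=2.6*2,fy=2.6,interpolation=cv2.INTER_CUBIC) if 0 else cv2.resize(im,None,fx=2.6,fy=2.6,interpolation=cv2.INTER_CUBIC))
s=cv2.imread('pics/s0_raw.png')[200:270,340:440]
cv2.imwrite('pics/c2.png',np.hstack([cv2.resize(im,None,fx=2.6,fy=2.6,interpolation=cv2.INTER_CUBIC),cv2.copyMakeBorder(cv2.resize(s,None,fx=5,fy=5,interpolation=cv2.INTER_CUBIC),0,248,0,0,0)]))
E
```

```text
[[-2.04354762e-02 -9.49993832e-01 -3.11599279e-01  5.97204785e+02]
 [-9.99790514e-01  1.97756515e-02  5.27744583e-03  2.06647107e+02]
 [ 1.14853777e-03  3.11641851e-01 -9.50198946e-01  4.19657252e+02]
 [ 0.00000000e+00  0.00000000e+00  0.00000000e+00  1.00000000e+00]]
(57, 441, 100) [391.3 377.1 100. ]
(388, 441, 100) [386.4 145.6 100. ]
(5, 85, 100) [622.4 369.1 100. ]
(415, 85, 100) [617.7 138.4 100. ]
(188, 161, 104) [579.1 268.8 104. ]
(333, 163, 104) [576.3 184.7 104. ]
(203, 439, 104) [393.3 274.  104. ]
(325, 439, 104) [391.5 189.9 104. ]
(254, 462, 188) [433.4 230.9 188. ]
(258, 437, 166) [434.  230.3 166. ]
(257, 277, 151) [521.7 228.1 151. ]
(211, 308, 140) [501.1 255.5 140. ]
(304, 308, 140) [500.  203.3 140. ]
```

View pics/c2.png

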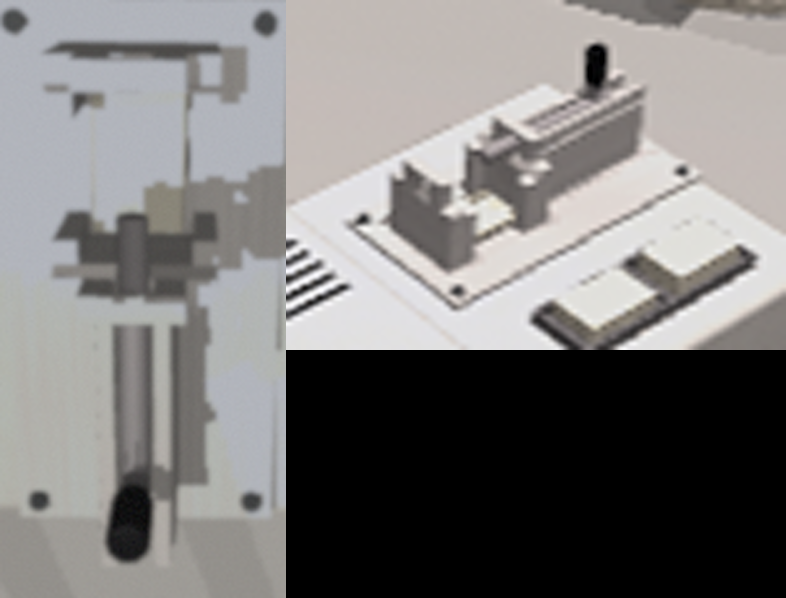

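Screws and knob give window yaw ≈ -0.027, window ≈ (533, 228) and j ≈ 19 mm. The left crop shows the tip well into the pocket. Next I'll grip the knob.

```bash
python3 - <<'E'
from h import *
c=(518.4,208.3,349.1,-.0198)
go(c,(433.5,230.7,290,-.027));go(c,(433.5,230.7,236,-.027))
E
```

```text
[np.float64(-0.0853), np.float64(-0.0207), np.float64(0.0591), 0, 0, 0.0072]
[np.float64(-0.0853), np.float64(-0.0207), np.float64(0.1131), 0, 0, 0.0072]
```

Emit:
drive_tool(targets=[-0.0853,-0.0207,0.059,0,0,0.0072,0.7,-0.0853,-0.0207,0.059,0,0,0.0072,0.7,-0.0853,-0.0207,0.059,0,0,0.0072,0.7,-0.0853,-0.0207,0.059,0,0,0.0072,0.7,-0.0853,-0.0207,0.085,0,0,0.0072,0.7,-0.0853,-0.0207,0.1,0,0,0.0072,0.7,-0.0853,-0.0207,0.113,0,0,0.0072,0.7,-0.0853,-0.0207,0.113,0,0,0.0072,0.1,-0.0853,-0.0207,0.113,0,0,0.0072,0.1,-0.0853,-0.0207,0.113,0,0,0.0072,0.1,-0.0853,-0.0207,0.113,0,0,0.0072,0.1,-0.0853,-0.0207,0.113,0,0,0.0072,0.1], force=25)

```text
clock: 3.2
eef_pos: [434.9, 231.4, 237.7]
tcp_rot: [-3.141, -0.002, -0.027]
contact_force: [0.8, -1.6, 4.2]
opening: 0.152
```

Emit:
drive_tool(targets=[0,0,0,0,0,0,0.1,0,0,0,0,0,0,0.1,0,0,0,0,0,0,0.1,0,0,0,0,0,0,0.1])

```text
clock: 3.53
eef_pos: [434.8, 231.4, 237.7]
tcp_rot: [-3.141, -0.002, -0.027]
contact_force: [0.9, -2.5, 6.2]
opening: 0.154
```

Emit:
drive_tool(targets=[-0.006,0,0,0,0,0,0.1,-0.012,0,0,0,0,0,0.1,-0.017,0,0,0,0,0,0.1,-0.021,0,0,0,0,0,0.1,-0.021,0,0,0,0,0,0.1])

```text
clock: 3.95
eef_pos: [413.7, 232.1, 237.7]
tcp_rot: [-3.141, -0.003, -0.027]
contact_force: [1.0, -2.6, 6.3]
opening: 0.151
```

Emit:
drive_tool(targets=[-0.001,0,0,0,0,0,0.1,-0.002,0,0,0,0,0,0.1,-0.003,0,0,0,0,0,0.1,-0.003,0,0,0,0,0,0.1])

```text
clock: 4.28
eef_pos: [413.2, 232.1, 237.8]
tcp_rot: [-3.141, -0.008, -0.026]
contact_force: [13.9, -5.9, -1.7]
opening: 0.153
```

Emit:
drive_tool(targets=[0.002,0,0,0,0,0,0.6,0.002,0,0,0,0,0,0.6,0.002,0,0,0,0,0,0.6,0.002,0,-0.03,0,0,0,0.6,0.002,0,-0.07,0,0,0,1,0.04,0,-0.07,0,0,0,1,0.08,0,-0.07,0,0,0,1,0.1,0,-0.07,0,0,0,1,0.1,0,-0.07,0,0,0,1,0.1,0,-0.07,0,0,0,1])

```text
clock: 5.12
eef_pos: [510.2, 229.1, 306.0]
tcp_rot: [3.141, 0.001, -0.028]
contact_force: [-0.2, 0.7, 0.4]
opening: 0.998
```

```bash
python3 - <<'E'
from h import *
s=sense();print(s['clock'],s['eef_pos'],s['tcp_rot'])
snap('wrist','w2',(190,60,420,260),3)
W=np.array([532.3,228.9]);y=-.027
def w(p): return [W[0]+p[0]*np.cos(y)-p[1]*np.sin(y),W[1]+p[0]*np.sin(y)+p[1]*np.cos(y),104+p[2]]
f=lambda p:((proj('w2',w(p))-[190,60])*3).round()
for p in[(-39.5,26.5,57),(-39.5,-26.5,57),(39.5,26.5,57),(39.5,-26.5,57),(27.5,18.5,0),(27.5,-18.5,0)]+[(25,sy*16,h) for h in(8,12,16) for sy in(1,-1)]+[(-25,sy*16,h) for h in(8,12,16) for sy in(1,-1)]:print(p,f(p))
E
```

```text
5.1167 [510.16559706 229.14997949 305.98684844] [ 3.14130219e+00  1.42109219e-03 -2.81042275e-02]
(-39.5, 26.5, 57) [259. 526.]
(-39.5, -26.5, 57) [497. 526.]
(39.5, 26.5, 57) [244. 163.]
(39.5, -26.5, 57) [510. 162.]
(27.5, 18.5, 0) [305. 193.]
(27.5, -18.5, 0) [451. 192.]
(25, 16, 8) [313. 206.]
(25, -16, 8) [442. 206.]
(25, 16, 12) [312. 208.]
(25, -16, 12) [443. 208.]
(25, 16, 16) [311. 210.]
(25, -16, 16) [444. 210.]
(-25, 16, 8) [317. 399.]
(-25, -16, 8) [439. 399.]
(-25, 16, 12) [316. 404.]
(-25, -16, 12) [440. 404.]
(-25, 16, 16) [316. 408.]
(-25, -16, 16) [441. 408.]
```

View pics/w2.png

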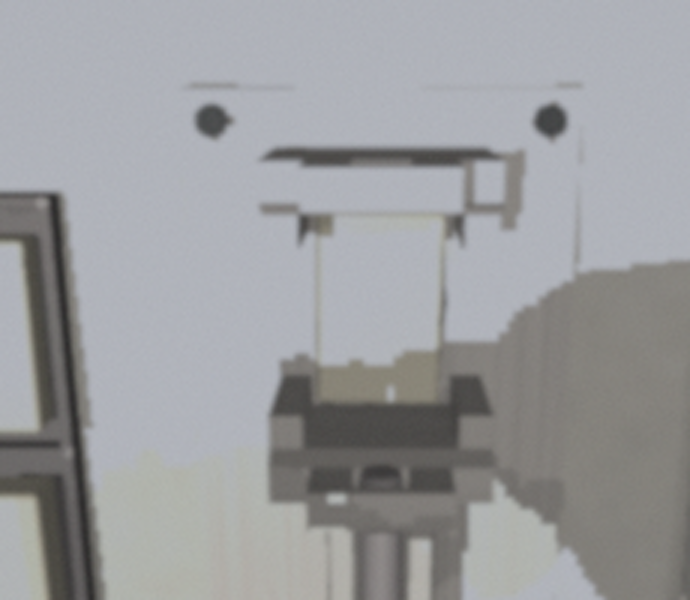

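Emit:
drive_tool(targets=[0.01,0.04,0.0,0.1,0,0,1,0.015,0.08,0.0,0.2,0,0,1,0.02,0.12,0.0,0.32,0,0,1,0.02,0.143,0.02,0.44,0,0,1,0.02,0.143,0.04,0.56,0,0,1,0.02,0.143,0.06,0.68,0,0,1,0.02,0.143,0.07,0.8,0,0,1,0.02,0.143,0.07,0.8,0,0,1,0.02,0.143,0.07,0.8,0,0,1])

```text
clock: 5.92
eef_pos: [524.9, 85.5, 235.3]
tcp_rot: [-2.344, 0.005, -0.029]
contact_force: [0.5, 0.1, 0.3]
opening: 1.0
```

```bash
python3 - <<'E'
from h import *
s=sense();print(s['clock'],s['eef_pos'],s['tcp_rot'])
snap('wrist','w3')
W=np.array([532.3,228.4]);y=-.027
def w(p): return [W[0]+p[0]*np.cos(y)-p[1]*np.sin(y),W[1]+p[0]*np.sin(y)+p[1]*np.cos(y),104+p[2]]
f=lambda p:proj('w3',w(p))
c=f((0,-16,8)).astype(int);x0,y0=max(c[0]-75,0),max(c[1]-55,0);print(x0,y0)
im=cv2.imread('pics/w3_raw.png');cv2.imwrite('pics/w3.png',cv2.resize(im[y0:y0+110,x0:x0+150],None,fx=5,fy=5,interpolation=cv2.INTER_CUBIC))
for p in[(-39.5,-26.5,57),(39.5,-26.5,57),(-19.5,-26.5,36),(19.5,-26.5,36)]+[(x,-16,h) for h in(0,8,12,16) for x in(-15,15)]:print(p,(f(p)-[x0,y0])*5)
E
```

```text
5.9167 [524.87688683  85.46038026 235.34642417] [-2.34364966  0.00525596 -0.02879678]
241 136
(-39.5, -26.5, 57) [169. 658.]
(39.5, -26.5, 57) [140.5  60.5]
(-19.5, -26.5, 36) [285.5 473. ]
(19.5, -26.5, 36) [279.  194.5]
(-15, -16, 0) [416.5 360.5]
(15, -16, 0) [416.5 169. ]
(-15, -16, 8) [379. 373.]
(15, -16, 8) [377.5 178. ]
(-15, -16, 12) [359.5 380. ]
(15, -16, 12) [357.5 183. ]
(-15, -16, 16) [340.  386.5]
(15, -16, 16) [337.  187.5]
```

View pics/w3.png

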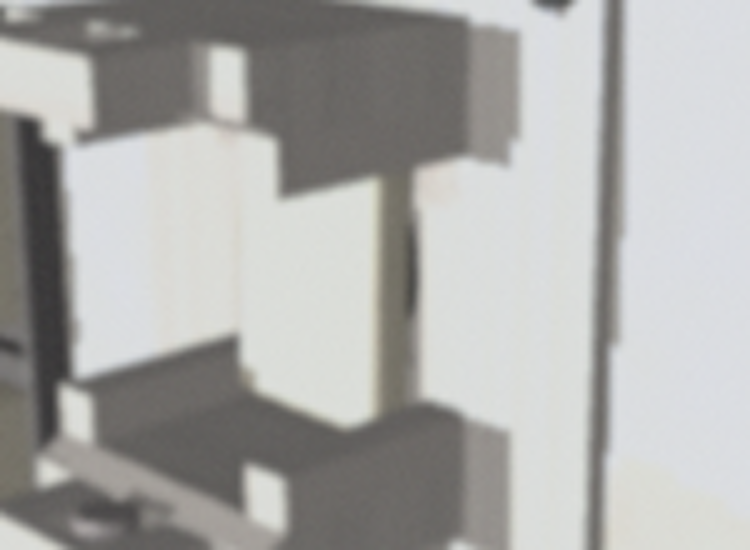

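Side view: the sample's side face spans columns 377 to about 413, and an 8 mm sample is predicted at 378 to 416. So it is sample8, and the pile needs 12 + 20. Now to the rack.

```bash
cat >> h.py <<'E'
from scipy.spatial.transform import Rotation as Ro
def gen(p,rpy,tp,trpy):
    A=Ro.from_euler('xyz',rpy);B=Ro.from_euler('xyz',trpy)
    print(np.r_[A.inv().apply(np.array(tp)-p)/1e3,(A.inv()*B).as_rotvec()].round(4).tolist())
E
python3 - <<'E'
from h import *
s=sense();gen(s['eef_pos'],s['tcp_rot'],[540,-250,320],[np.pi,0,-.32])
E
```

```text
[0.0234, 0.1748, -0.2982, -0.7905, 0.1185, 0.2761]
```

Emit:
drive_tool(targets=[0.0234,0.1748,-0.2982,-0.7905,0.1185,0.2761,1,0.0234,0.1748,-0.2982,-0.7905,0.1185,0.2761,1,0.0234,0.1748,-0.2982,-0.7905,0.1185,0.2761,1,0.0234,0.1748,-0.2982,-0.7905,0.1185,0.2761,1,0.0234,0.1748,-0.2982,-0.7905,0.1185,0.2761,1,0.0234,0.1748,-0.2982,-0.7905,0.1185,0.2761,1,0.0234,0.1748,-0.2982,-0.7905,0.1185,0.2761,1,0.0234,0.1748,-0.2982,-0.7905,0.1185,0.2761,1,0.0234,0.1748,-0.2982,-0.7905,0.1185,0.2761,1,0.0234,0.1748,-0.2982,-0.7905,0.1185,0.2761,1,0.0234,0.1748,-0.2982,-0.7905,0.1185,0.2761,1])

```text
clock: 6.88
eef_pos: [541.0, -249.7, 320.9]
tcp_rot: [-3.139, -0.005, -0.32]
contact_force: [-0.2, 1.6, -0.7]
opening: 0.998
```

```bash
python3 - <<'E'
from h import *
s=sense();print(s['clock'],s['eef_pos'],s['tcp_rot'])
snap('wrist','w4',(150,40,490,340),2.35)
E
```

```text
6.8833 [ 541.02080441 -249.66082462  320.87135068] [-3.13904631 -0.00478415 -0.32044615]
```

View pics/w4.png

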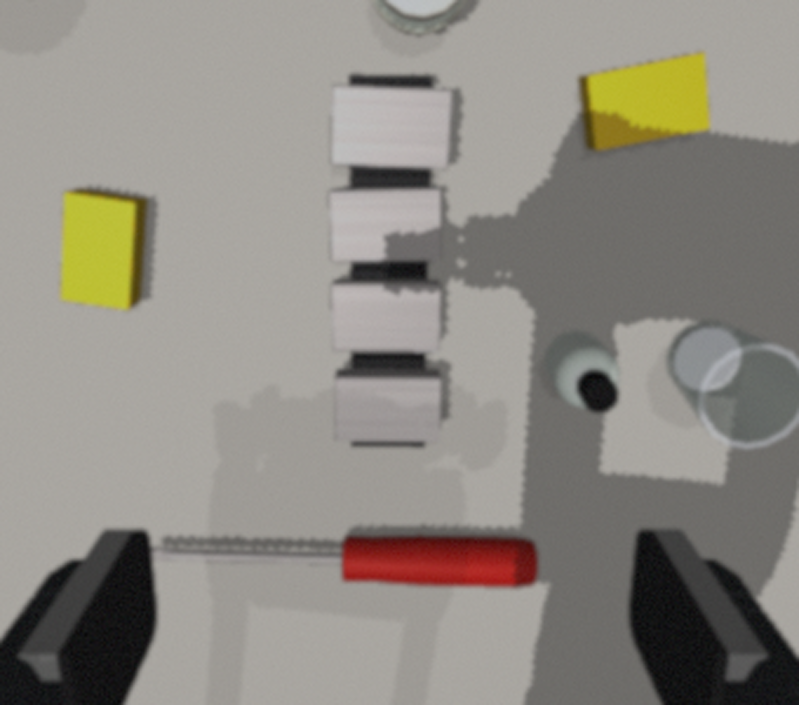

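```bash
python3 - <<'E'
from h import *
S={'A':[(333,86),(450,88),(451,167),(330,164)],'B':[(330,189),(440,187),(441,264),(332,262)],'C':[(333,283),(440,281),(440,353),(332,351)],'D':[(337,376),(440,376),(441,443),(335,440)]}
for k,c in S.items():
  for z in(18,22,26,30):
    P=np.array([ray('w4',150+u/2.35,40+v/2.35,z) for u,v in c])
    n=lambda a,b:np.linalg.norm(P[a]-P[b])
    d=P[0]-P[1]+P[3]-P[2]
    print(k,z,P.mean(0).round(1),'len',(n(0,1)/2+n(2,3)/2).round(1),'wid',(n(0,3)/2+n(1,2)/2).round(1),'yaw',round(np.arctan2(-d[0],d[1]),3))
E
```

```text
A 18 [ 608.7 -271.4   18. ] len 51.6 wid 32.7 yaw -0.342
A 22 [ 608.8 -271.4   22. ] len 51.0 wid 32.3 yaw -0.342
A 26 [ 608.8 -271.4   26. ] len 50.5 wid 32.0 yaw -0.341
A 30 [ 608.9 -271.6   30. ] len 50.0 wid 31.6 yaw -0.341
B 18 [ 568.9 -255.7   18. ] len 49.2 wid 33.5 yaw -0.322
B 22 [ 569.4 -255.9   22. ] len 48.6 wid 33.2 yaw -0.321
B 26 [ 569.9 -256.1   26. ] len 48.1 wid 32.7 yaw -0.32
B 30 [ 570.4 -256.3   30. ] len 47.6 wid 32.4 yaw -0.322
C 18 [ 528.8 -242.5   18. ] len 50.0 wid 33.4 yaw -0.32
C 22 [ 529.7 -242.8   22. ] len 49.5 wid 33.2 yaw -0.322
C 26 [ 530.6 -243.2   26. ] len 48.9 wid 32.8 yaw -0.32
C 30 [ 531.5 -243.5   30. ] len 48.4 wid 32.4 yaw -0.32
D 18 [ 485.4 -228.9   18. ] len 50.4 wid 33.6 yaw -0.336
D 22 [ 486.8 -229.4   22. ] len 49.8 wid 33.3 yaw -0.335
D 26 [ 488.2 -229.9   26. ] len 49.3 wid 32.9 yaw -0.336
D 30 [ 489.6 -230.4   30. ] len 48.7 wid 32.5 yaw -0.336
```

```bash
python3 - <<'E'
from h import *
C={'A':(608.8,-271.4),'B':(569,-255.7),'C':(529.5,-242.7),'D':(488,-229.8)};y=-.33
f=lambda p:((proj('s0',p)-[250,185])*11.43).round()
for k,(a,b) in C.items():
  for h in(0,8,12,16,20):
    q=[f([a+dx*np.cos(y)-dy*np.sin(y),b+dx*np.sin(y)+dy*np.cos(y),10+h]) for dx,dy in((16,25),(-16,25),(0,-25))];print(k,h,*q)
a=cv2.imread('pics/s0_raw.png')
cv2.imwrite('pics/c3.png',cv2.resize(a[194:218,258:312],(800,356),interpolation=cv2.INTER_NEAREST))
E
```

```text
A 0 [185. 318.] [281. 298.] [200. 231.]
A 8 [183. 298.] [279. 279.] [198. 211.]
A 12 [182. 288.] [278. 269.] [197. 201.]
A 16 [181. 278.] [277. 258.] [195. 191.]
A 20 [179. 267.] [275. 248.] [194. 181.]
B 0 [314. 295.] [408. 275.] [325. 209.]
B 8 [312. 275.] [406. 256.] [322. 189.]
B 12 [311. 265.] [405. 246.] [321. 179.]
B 16 [310. 255.] [403. 235.] [320. 169.]
B 20 [309. 245.] [403. 225.] [319. 159.]
C 0 [435. 270.] [528. 250.] [442. 184.]
C 8 [433. 249.] [526. 230.] [441. 165.]
C 12 [432. 239.] [526. 221.] [440. 154.]
C 16 [432. 229.] [525. 210.] [439. 145.]
C 20 [431. 218.] [525. 200.] [438. 135.]
D 0 [560. 241.] [650. 223.] [563. 158.]
D 8 [558. 222.] [649. 202.] [562. 138.]
D 12 [558. 211.] [649. 193.] [561. 128.]
D 16 [557. 201.] [648. 183.] [561. 119.]
D 20 [557. 191.] [648. 173.] [560. 109.]
```

```bash
python3 - <<'E'
from h import *
c=(541,-249.7,320.9,-.3204)
go(c,(608.9,-271.5,150,-.33));go(c,(608.9,-271.5,79,-.33))
E
```

```text
[np.float64(0.0713), np.float64(-0.0007), np.float64(0.1709), 0, 0, 0.0096]
[np.float64(0.0713), np.float64(-0.0007), np.float64(0.2419), 0, 0, 0.0096]
```

Emit:
drive_tool(targets=[0.0713,-0.0007,0.1709,0,0,0.0096,0.83,0.0713,-0.0007,0.1709,0,0,0.0096,0.83,0.0713,-0.0007,0.1709,0,0,0.0096,0.83,0.0713,-0.0007,0.1709,0,0,0.0096,0.83,0.0713,-0.0007,0.1709,0,0,0.0096,0.83,0.0713,-0.0007,0.195,0,0,0.0096,0.83,0.0713,-0.0007,0.22,0,0,0.0096,0.83,0.0713,-0.0007,0.235,0,0,0.0096,0.83,0.0713,-0.0007,0.242,0,0,0.0096,0.83,0.0713,-0.0007,0.242,0,0,0.0096,0.5,0.0713,-0.0007,0.242,0,0,0.0096,0.5,0.0713,-0.0007,0.242,0,0,0.0096,0.5], force=40)

```text
clock: 7.93
eef_pos: [609.6, -271.4, 78.5]
tcp_rot: [-3.138, -0.003, -0.329]
contact_force: [0.5, 0.4, -2.4]
opening: 0.58
```

Emit:
drive_tool(targets=[0,0,0,0,0,0,0.5,0,0,0,0,0,0,0.5,0,0,0,0,0,0,0.5,0,0,-0.01,0,0,0,0.5,0,0,-0.03,0,0,0,0.5,0,0,-0.06,0,0,0,0.5,0,0,-0.09,0,0,0,0.5,0,0,-0.12,0,0,0,0.5])

```text
clock: 8.6
eef_pos: [608.3, -271.7, 198.9]
tcp_rot: [-3.138, -0.001, -0.33]
contact_force: [0.8, -0.3, -2.7]
opening: 0.579
```

```bash
python3 - <<'E'
from h import *
c=(608.3,-271.7,198.9,-.33)
go(c,(440,10,195,1.544));go(c,(440,10,72,1.544))
E
```

```text
[np.float64(-0.2505), np.float64(-0.212), np.float64(0.0039), 0, 0, -1.874]
[np.float64(-0.2505), np.float64(-0.212), np.float64(0.1269), 0, 0, -1.874]
```

Emit:
drive_tool(targets=[-0.02,-0.018,0.0,0,0,-0.12,0.5,-0.05,-0.04,0.0,0,0,-0.24,0.5,-0.08,-0.066,0.0,0,0,-0.36,0.5,-0.11,-0.092,0.0,0,0,-0.48,0.5,-0.14,-0.118,0.0,0,0,-0.6,0.5,-0.17,-0.144,0.0,0,0,-0.72,0.5,-0.2,-0.17,0.0,0,0,-0.84,0.5,-0.23,-0.195,0.0,0,0,-0.96,0.5,-0.25,-0.212,0.004,0,0,-1.08,0.5,-0.2505,-0.212,0.004,0,0,-1.2,0.5,-0.2505,-0.212,0.004,0,0,-1.3,0.5,-0.2505,-0.212,0.004,0,0,-1.35,0.5])

```text
clock: 9.6
eef_pos: [440.0, 10.5, 194.5]
tcp_rot: [3.14, -0.005, 1.028]
contact_force: [-0.0, -0.1, -2.9]
opening: 0.578
```

Emit:
drive_tool(targets=[0,0,0.02,0,0,-0.12,0.5,0,0,0.04,0,0,-0.24,0.5,0,0,0.06,0,0,-0.36,0.5,0,0,0.08,0,0,-0.46,0.5,0,0,0.1,0,0,-0.524,0.5,0,0,0.113,0,0,-0.524,0.5,0,0,0.12,0,0,-0.524,0.5,0,0,0.123,0,0,-0.524,0.5,0,0,0.123,0,0,-0.524,0.5])

```text
clock: 10.35
eef_pos: [440.6, 10.3, 70.7]
tcp_rot: [3.14, -0.003, 1.544]
contact_force: [0.4, -0.7, -2.4]
opening: 0.578
```

Emit:
drive_tool(targets=[0,0,0.0015,0,0,0,0.5,0,0,0.0015,0,0,0,0.75,0,0,0.0015,0,0,0,0.75,0,0,0.0015,0,0,0,0.75,0,0,-0.03,0,0,0,0.75,0,0,-0.06,0,0,0,0.75,0,0,-0.06,0,0,0.12,0.7,0,0,-0.06,0,0,0.24,0.7,0,0,-0.06,0,0,0.36,0.7,0,0,-0.06,0,0,0.48,0.7,0,0,-0.06,0,0,0.6,0.7,0,0,-0.06,0,0,0.7,0.7])

```text
clock: 11.35
eef_pos: [440.5, 10.1, 131.0]
tcp_rot: [3.142, -0.005, 0.838]
contact_force: [0.6, 0.2, 0.3]
opening: 0.699
```

Emit:
drive_tool(targets=[0,0,0,0,0,0.12,0.7,0,0,0,0,0,0.24,0.7,0,0,0,0,0,0.36,0.7,0,0,0,0,0,0.48,0.7,0,0,0,0,0,0.6,0.7,0,0,0,0,0,0.72,0.7,0,0,0,0,0,0.84,0.7,0,0,0,0,0,0.871,0.7,0,0,0,0,0,0.871,0.7])

```text
clock: 12.1
eef_pos: [440.5, 10.1, 131.0]
tcp_rot: [-3.138, -0.003, -0.028]
contact_force: [1.0, 0.1, 0.7]
opening: 0.701
```

```bash
python3 - <<'E'
from h import *
s=sense();print(s['clock'],s['eef_pos'],s['tcp_rot'],s['opening'])
snap('wrist','w5',(150,140,490,400),2.2)
E
```

```text
12.1 [440.47702495  10.11896505 130.953534  ] [-3.13816238e+00 -2.83834592e-03 -2.79534236e-02] 0.7006323756732027
```

View pics/w5.png

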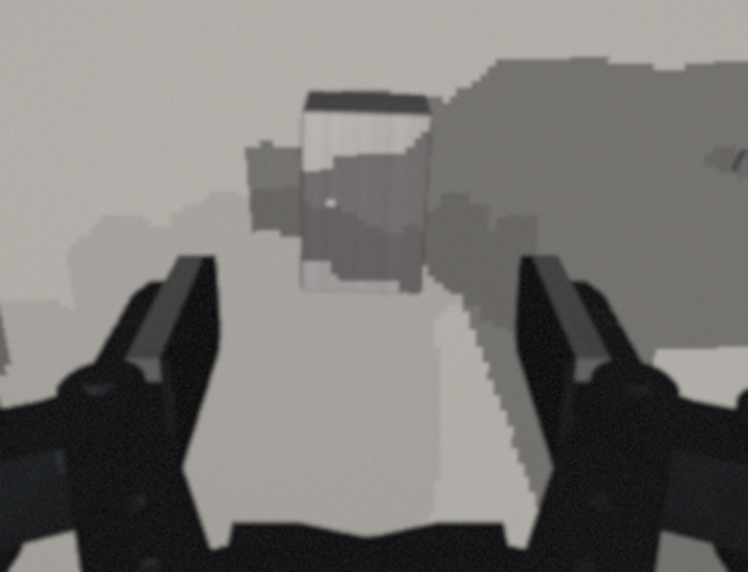

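Emit:
drive_tool(targets=[0,0,0.03,0,0,0,0.7,0,0,0.045,0,0,0,0.7,0,0,0.055,0,0,0,0.7,0,0,0.055,0,0,0,0.3,0,0,0.055,0,0,0,0.3,0,0,0.055,0,0,0,0.3,0,0,0.055,0,0,0,0.3,0,0,0.055,0,0,0,0.3])

```text
clock: 12.82
eef_pos: [440.8, 10.3, 76.2]
tcp_rot: [-3.138, -0.003, -0.026]
contact_force: [-0.4, 0.3, -3.5]
opening: 0.365
```

```bash
python3 - <<'E'
from h import *
s=sense();print(s['clock'],s['eef_pos'],s['tcp_rot'],s['opening'],s['contact_force'])
c=(*s['eef_pos'],s['tcp_rot'][2])
go(c,(532.3,228.4,290,-.027));go(c,(532.3,228.4,200,-.027))
E
```

```text
12.8167 [440.7741457   10.29095811  76.18184603] [-3.13816597 -0.00322061 -0.02624966] 0.36464084237147054 [-0.40288428  0.2922315  -3.45507599]
[np.float64(0.0858), np.float64(-0.2204), np.float64(-0.2138), 0, 0, np.float64(0.0008)]
[np.float64(0.0858), np.float64(-0.2204), np.float64(-0.1238), 0, 0, np.float64(0.0008)]
```

Emit:
drive_tool(targets=[0,0,-0.04,0,0,0,0.3,0,0,-0.08,0,0,0,0.3,0,0,-0.12,0,0,0,0.3,0,0,-0.16,0,0,0,0.3,0,0,-0.2,0,0,0,0.3,0.0,-0.03,-0.2138,0,0,0,0.3,0.014,-0.07,-0.2138,0,0,0,0.3,0.03,-0.11,-0.2138,0,0,0,0.3,0.045,-0.15,-0.2138,0,0,0,0.3,0.065,-0.185,-0.2138,0,0,0,0.3,0.08,-0.21,-0.2138,0,0,0,0.3,0.0858,-0.2204,-0.2138,0,0,0,0.3])

```text
clock: 13.82
eef_pos: [533.2, 231.3, 290.7]
tcp_rot: [-3.136, -0.004, -0.024]
contact_force: [-1.4, -0.4, -2.7]
opening: 0.362
```

Emit:
drive_tool(targets=[0,0,0.0,0,0,0,0.3,0,0,0.0,0,0,0,0.3,0,0,0.0,0,0,0,0.3])

```text
clock: 14.07
eef_pos: [530.6, 226.5, 290.0]
tcp_rot: [-3.139, -0.001, -0.027]
contact_force: [0.3, 0.7, -3.5]
opening: 0.362
```

```bash
python3 - <<'E'
from h import *
s=sense();print(s['clock'],s['eef_pos'],s['tcp_rot'],s['opening'],s['contact_force'])
c=(*s['eef_pos'],s['tcp_rot'][2])
go(c,(532.3,228.4,225,-.027));go(c,(532.3,228.4,189,-.027))
snap('wrist','w6',(190,100,450,400),2)
E
```

```text
14.0667 [530.57421243 226.49499422 290.03879789] [-3.13916127e+00 -8.14524102e-04 -2.66556321e-02] 0.3624855240069128 [ 0.25236364  0.70110315 -3.52630162]
[np.float64(0.0017), np.float64(-0.002), np.float64(0.065), 0, 0, np.float64(0.0003)]
[np.float64(0.0017), np.float64(-0.002), np.float64(0.101), 0, 0, np.float64(0.0003)]
```

View pics/w6.png

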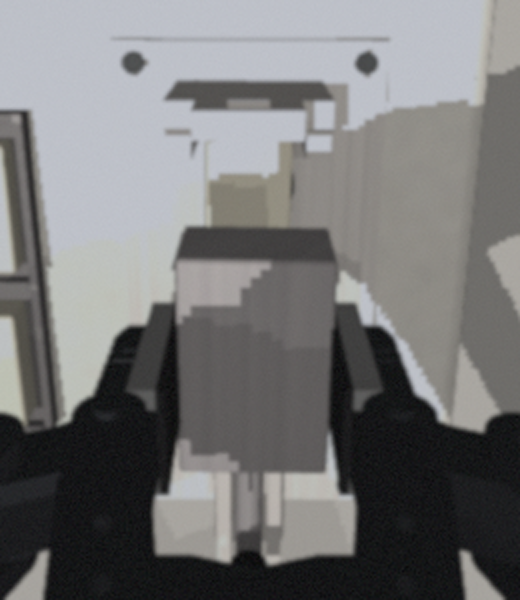

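Emit:
drive_tool(targets=[0.0017,-0.002,0.02,0,0,0,0.3,0.0017,-0.002,0.04,0,0,0,0.3,0.0017,-0.002,0.055,0,0,0,0.3,0.0017,-0.002,0.062,0,0,0,0.3,0.0017,-0.002,0.065,0,0,0,0.3,0.0017,-0.002,0.065,0,0,0,0.3,0.0017,-0.002,0.065,0,0,0,0.3])

```text
clock: 14.7
eef_pos: [533.8, 229.6, 226.2]
tcp_rot: [-3.138, -0.003, -0.027]
contact_force: [1.2, -0.0, -3.0]
opening: 0.362
```

Emit:
drive_tool(targets=[-0.001,0.001,0,0,0,0,0.3,-0.001,0.001,0,0,0,0,0.3,-0.001,0.001,0,0,0,0,0.3])

```text
clock: 14.95
eef_pos: [532.6, 228.9, 226.0]
tcp_rot: [-3.138, -0.003, -0.026]
contact_force: [-0.6, 0.3, -2.4]
opening: 0.364
```

Good. I'll lower slowly into the pocket.

Emit:
drive_tool(targets=[0,0,0.006,0,0,0,0.3,0,0,0.012,0,0,0,0.3,0,0,0.018,0,0,0,0.3,0,0,0.018,0,0,0,0.3])

```text
clock: 15.28
eef_pos: [531.6, 228.6, 205.5]
tcp_rot: [-3.139, 0.0, -0.026]
contact_force: [-0.6, 0.9, -2.4]
opening: 0.363
```

Emit:
drive_tool(targets=[0,0,0.006,0,0,0,0.3,0,0,0.012,0,0,0,0.3,0,0,0.016,0,0,0,0.3,0,0,0.018,0,0,0,0.3,0,0,0.018,0,0,0,0.3])

```text
clock: 15.7
eef_pos: [532.2, 228.8, 188.6]
tcp_rot: [-3.139, -0.001, -0.026]
contact_force: [0.8, -0.5, -2.9]
opening: 0.361
```

Emit:
drive_tool(targets=[0,0,0.0,0,0,0,0.5,0,0,0.0,0,0,0,0.5,0,0,0.0,0,0,0,0.5,0,0,-0.02,0,0,0,0.5,0,0,-0.05,0,0,0,0.5,0,0,-0.09,0,0,0,0.7,0,0,-0.11,0,0,0,0.83,0,0,-0.11,0,0,0,0.83])

```text
clock: 16.37
eef_pos: [534.5, 229.5, 305.2]
tcp_rot: [-3.134, -0.01, -0.026]
contact_force: [1.1, 0.7, 0.6]
opening: 0.83
```

```bash
python3 - <<'E'
from h import *
s=sense();print(s['clock'],s['eef_pos'],s['tcp_rot'],s['opening'])
c=(*s['eef_pos'],s['tcp_rot'][2])
go(c,(529.7,-242.8,250,-.32))
snap('wrist','w7')
E
```

```text
16.3667 [534.50713408 229.54622714 305.15573772] [-3.13436155 -0.01049294 -0.02646667] 0.8304047631597572
[np.float64(0.0077), np.float64(0.4723), np.float64(0.0552), 0, 0, np.float64(0.2935)]
```

Emit:
drive_tool(targets=[0.0077,0.4723,0.0,0,0,0.2935,0.83,0.0077,0.4723,0.0,0,0,0.2935,0.83,0.0077,0.4723,0.0,0,0,0.2935,0.83,0.0077,0.4723,0.0,0,0,0.2935,0.83,0.0077,0.4723,0.0552,0,0,0.2935,0.83,0.0077,0.4723,0.0552,0,0,0.2935,0.83,0.0077,0.4723,0.0552,0,0,0.2935,0.83,0.0077,0.4723,0.0552,0,0,0.2935,0.83,0.0077,0.4723,0.0552,0,0,0.2935,0.83,0.0077,0.4723,0.0552,0,0,0.2935,0.83,0.0077,0.4723,0.0552,0,0,0.2935,0.83,0.0077,0.4723,0.0552,0,0,0.2935,0.83])

```text
clock: 17.42
eef_pos: [526.5, -247.4, 240.6]
tcp_rot: [-3.139, 0.0, -0.322]
contact_force: [-0.2, 1.2, 0.2]
opening: 0.828
```

Emit:
drive_tool(targets=[0,0,0,0,0,0,0.83,0,0,0,0,0,0,0.83,0,0,0,0,0,0,0.83])

```text
clock: 17.67
eef_pos: [527.2, -242.8, 241.8]
tcp_rot: [-3.137, 0.0, -0.32]
contact_force: [-0.1, -0.4, -1.0]
opening: 0.828
```

```bash
python3 - <<'E'
from h import *
s=sense();print(s['clock'],s['eef_pos'],s['tcp_rot'],s['opening'])
c=(*s['eef_pos'],s['tcp_rot'][2])
go(c,(529.7,-242.8,78,-.323))
E
```

```text
17.6667 [ 527.17563762 -242.78466329  241.8443277 ] [-3.13721831e+00  4.10968131e-04 -3.20170236e-01] 0.8279060801624053
[np.float64(0.0024), np.float64(-0.0008), np.float64(0.1638), 0, 0, np.float64(0.0028)]
```

Emit:
drive_tool(targets=[0.0024,-0.0008,0.03,0,0,0.003,0.83,0.0024,-0.0008,0.07,0,0,0.003,0.83,0.0024,-0.0008,0.11,0,0,0.003,0.83,0.0024,-0.0008,0.14,0,0,0.003,0.83,0.0024,-0.0008,0.155,0,0,0.003,0.83,0.0024,-0.0008,0.162,0,0,0.003,0.83,0.0024,-0.0008,0.164,0,0,0.003,0.83,0.0024,-0.0008,0.164,0,0,0.003,0.5,0.0024,-0.0008,0.164,0,0,0.003,0.5,0.0024,-0.0008,0.164,0,0,0.003,0.5,0.0024,-0.0008,0.164,0,0,0.003,0.5,0.0024,-0.0008,0.164,0,0,0.003,0.5], force=40)

```text
clock: 18.67
eef_pos: [531.4, -243.2, 80.0]
tcp_rot: [-3.138, -0.003, -0.323]
contact_force: [-0.5, 1.9, 8.2]
opening: 0.571
```

Emit:
drive_tool(targets=[0,0,0,0,0,0,0.5,0,0,-0.01,0,0,0,0.5,0,0,-0.03,0,0,0,0.5,0,0,-0.06,0,0,0,0.5,0,0,-0.09,0,0,0,0.5,0,0,-0.12,0,0,0,0.5,0,0,-0.12,0,0,0,0.5])

```text
clock: 19.25
eef_pos: [532.7, -244.7, 205.1]
tcp_rot: [-3.139, -0.01, -0.323]
contact_force: [1.2, -0.1, -1.2]
opening: 0.569
```

```bash
python3 - <<'E'
from h import *
s=sense();print(s['clock'],s['eef_pos'],s['tcp_rot'],s['opening'],s['contact_force'])
c=(*s['eef_pos'],s['tcp_rot'][2])
go(c,(440,10,195,1.544))
E
```

```text
19.25 [ 532.6977819  -244.72438462  205.13924858] [-3.13888759 -0.01010485 -0.32306101] 0.5692014519188244 [ 1.21507342 -0.14739475 -1.17578409]
[np.float64(-0.1688), np.float64(-0.2121), np.float64(0.0101), 0, 0, np.float64(-1.8671)]
```

Emit:
drive_tool(targets=[-0.015,-0.018,0.0,0,0,-0.12,0.5,-0.035,-0.042,0.0,0,0,-0.24,0.5,-0.055,-0.068,0.0,0,0,-0.36,0.5,-0.075,-0.094,0.0,0,0,-0.48,0.5,-0.095,-0.12,0.0,0,0,-0.6,0.5,-0.115,-0.146,0.0,0,0,-0.72,0.5,-0.135,-0.172,0.0,0,0,-0.84,0.5,-0.155,-0.195,0.0,0,0,-0.96,0.5,-0.169,-0.212,0.01,0,0,-1.08,0.5,-0.169,-0.212,0.01,0,0,-1.2,0.5,-0.169,-0.212,0.01,0,0,-1.3,0.5,-0.169,-0.212,0.01,0,0,-1.35,0.5])

```text
clock: 20.25
eef_pos: [436.8, 11.8, 189.3]
tcp_rot: [3.141, -0.004, 1.034]
contact_force: [1.0, 0.2, -0.7]
opening: 0.571
```

Emit:
drive_tool(targets=[0,0,0.02,0,0,-0.12,0.5,0,0,0.04,0,0,-0.24,0.5,0,0,0.06,0,0,-0.36,0.5,0,0,0.08,0,0,-0.46,0.5,0,0,0.1,0,0,-0.517,0.5,0,0,0.11,0,0,-0.517,0.5,0,0,0.118,0,0,-0.517,0.5,0,0,0.118,0,0,-0.517,0.5,0,0,0.118,0,0,-0.517,0.5])

```text
clock: 21.0
eef_pos: [437.7, 11.7, 71.3]
tcp_rot: [3.139, -0.003, 1.542]
contact_force: [-0.4, -0.2, -1.6]
opening: 0.572
```

Emit:
drive_tool(targets=[0,0,0.001,0,0,0,0.5,0,0,0.001,0,0,0,0.75,0,0,0.001,0,0,0,0.75,0,0,0.001,0,0,0,0.75,0,0,-0.03,0,0,0,0.75,0,0,-0.06,0,0,0,0.75,0,0,-0.06,0,0,0.12,0.7,0,0,-0.06,0,0,0.24,0.7,0,0,-0.06,0,0,0.36,0.7,0,0,-0.06,0,0,0.48,0.7,0,0,-0.06,0,0,0.6,0.7,0,0,-0.06,0,0,0.7,0.7])

```text
clock: 22.0
eef_pos: [437.4, 11.5, 131.5]
tcp_rot: [-3.141, -0.004, 0.838]
contact_force: [-0.2, 0.4, 0.0]
opening: 0.7
```

Emit:
drive_tool(targets=[0,0,0,0,0,0.12,0.7,0,0,0,0,0,0.24,0.7,0,0,0,0,0,0.36,0.7,0,0,0,0,0,0.48,0.7,0,0,0,0,0,0.6,0.7,0,0,0,0,0,0.72,0.7,0,0,0,0,0,0.84,0.7,0,0,0,0,0,0.87,0.7,0,0,0,0,0,0.87,0.7])

```text
clock: 22.75
eef_pos: [437.4, 11.5, 131.4]
tcp_rot: [-3.138, -0.003, -0.028]
contact_force: [0.4, -0.2, -0.1]
opening: 0.698
```

```bash
python3 - <<'E'
from h import *
s=sense();print(s['clock'],s['eef_pos'],s['tcp_rot'],s['opening'])
snap('wrist','w8')
a=cv2.imread('pics/w8_raw.png')[140:400,150:490];b=cv2.imread('pics/w7_raw.png')[60:400,200:440]
r=lambda i:cv2.resize(i,(int(i.shape[1]*560/i.shape[0]*.66),int(560*.66)),interpolation=cv2.INTER_CUBIC)
cv2.imwrite('pics/c4.png',np.hstack([r(a),r(b)]))
E
```

```text
22.75 [437.43947237  11.49419734 131.38730468] [-3.13817232e+00 -2.50449455e-03 -2.75699801e-02] 0.697974624562116
```

View pics/c4.png

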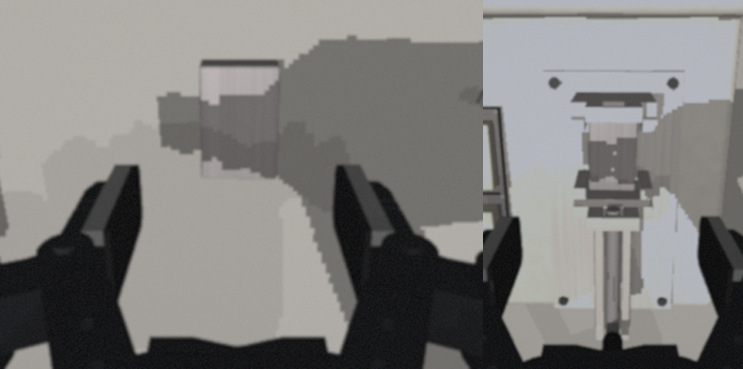

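```bash
python3 - <<'E'
from h import *
import numpy as np
for f,c in(('w5',(440.5,10.2)),('w8',(437.5,11.6))):
  print(f,[proj(f,[c[0]+25,c[1],h])[1] for h in(0,8,12,16,20)])
  im=cv2.cvtColor(cv2.imread(f'pics/{f}_raw.png'),6)[:,295:330].mean(1);print(im[174:202].round().astype(int))
s=sense();c=(*s['eef_pos'],-.0276);go(c,(532.3,228.4,290,-.027))
E
```

```text
w5 [np.float64(180.4), np.float64(183.9), np.float64(185.8), np.float64(187.8), np.float64(189.9)]
[175 175 175 175 175 172 159 128  92  71  67  67  68  68  68  75  99 134
 162 175 178 177 177 177 177 176 177 176]
w8 [np.float64(180.0), np.float64(183.6), np.float64(185.5), np.float64(187.5), np.float64(189.5)]
[174 174 174 174 175 174 170 148 104  71  67  76 105 141 166 175 176 176
 176 176 175 175 175 175 175 174 174 174]
[np.float64(0.0888), np.float64(-0.2194), np.float64(-0.1586), 0, 0, -0.0006]
```

Emit:
drive_tool(targets=[0,0,0.03,0,0,0,0.7,0,0,0.045,0,0,0,0.7,0,0,0.057,0,0,0,0.7,0,0,0.057,0,0,0,0.3,0,0,0.057,0,0,0,0.3,0,0,0.057,0,0,0,0.3,0,0,0.057,0,0,0,0.3,0,0,0.057,0,0,0,0.3])

```text
clock: 23.47
eef_pos: [438.0, 11.7, 74.9]
tcp_rot: [-3.138, -0.003, -0.026]
contact_force: [0.1, -0.3, -1.0]
opening: 0.355
```

Emit:
drive_tool(targets=[0,0,-0.04,0,0,0,0.3,0,0,-0.08,0,0,0,0.3,0,0,-0.12,0,0,0,0.3,0,0,-0.16,0,0,0,0.3,0,0,-0.2,0,0,0,0.3,0.0,-0.03,-0.215,0,0,0,0.3,0.014,-0.07,-0.215,0,0,0,0.3,0.03,-0.11,-0.215,0,0,0,0.3,0.045,-0.15,-0.215,0,0,0,0.3,0.065,-0.185,-0.215,0,0,0,0.3,0.08,-0.21,-0.215,0,0,0,0.3,0.0888,-0.2194,-0.215,0,0,0,0.3])

```text
clock: 24.47
eef_pos: [532.9, 231.8, 290.7]
tcp_rot: [-3.136, -0.004, -0.023]
contact_force: [-0.3, -0.1, -0.5]
opening: 0.359
```

Emit:
drive_tool(targets=[0,0,0.0,0,0,0,0.3,0,0,0.0,0,0,0,0.3,0,0,0.0,0,0,0,0.3])

```text
clock: 24.72
eef_pos: [530.7, 227.2, 290.0]
tcp_rot: [-3.139, -0.001, -0.026]
contact_force: [0.4, -0.1, -1.9]
opening: 0.359
```

Emit:
drive_tool(targets=[0.001,-0.001,0.02,0,0,0,0.3,0.001,-0.001,0.04,0,0,0,0.3,0.001,-0.001,0.05,0,0,0,0.3,0.001,-0.001,0.056,0,0,0,0.3,0.001,-0.001,0.058,0,0,0,0.3,0.001,-0.001,0.058,0,0,0,0.3,0.001,-0.001,0.058,0,0,0,0.3])

```text
clock: 25.3
eef_pos: [533.0, 229.1, 232.9]
tcp_rot: [-3.138, -0.003, -0.026]
contact_force: [-0.4, 0.4, -1.2]
opening: 0.361
```

Emit:
drive_tool(targets=[-0.0005,0.0003,0.006,0,0,0,0.3,-0.0005,0.0003,0.012,0,0,0,0.3,-0.0005,0.0003,0.017,0,0,0,0.3,-0.0005,0.0003,0.021,0,0,0,0.3,-0.0005,0.0003,0.024,0,0,0,0.3,-0.0005,0.0003,0.025,0,0,0,0.3,-0.0005,0.0003,0.025,0,0,0,0.3])

```text
clock: 25.88
eef_pos: [532.1, 228.9, 206.8]
tcp_rot: [-3.138, -0.002, -0.026]
contact_force: [-0.8, -0.6, -2.4]
opening: 0.358
```

Now I'll release, rise and look at the pile.

Emit:
drive_tool(targets=[0,0,0.0,0,0,0,0.5,0,0,0.0,0,0,0,0.5,0,0,0.0,0,0,0,0.5,0,0,-0.02,0,0,0,0.5,0,0,-0.05,0,0,0,0.5,0,0,-0.09,0,0,0,0.7,-0.02,0,-0.09,0,0,0,0.7,-0.02,0,-0.09,0,0,0,0.7,-0.02,0,-0.09,0,0,0,0.7])

```text
clock: 26.63
eef_pos: [511.7, 229.2, 297.6]
tcp_rot: [-3.138, -0.003, -0.025]
contact_force: [-0.1, 0.3, -0.3]
opening: 0.7
```

```bash
python3 - <<'E'
from h import *
s=sense();print(s['clock'],s['eef_pos'],s['tcp_rot'],s['opening'])
snap('wrist','w9',(190,60,420,260),3)
W=np.array([532.3,228.6]);y=-.027
def w(p): return [W[0]+p[0]*np.cos(y)-p[1]*np.sin(y),W[1]+p[0]*np.sin(y)+p[1]*np.cos(y),104+p[2]]
for p in[(a,b,h) for h in(40,) for a in(25,-25) for b in(16,-16)]:print(p,(proj('w9',w(p))-[190,60])*3)
c=(*s['eef_pos'],s['tcp_rot'][2])
K=(413.3,232.1)
go(c,(*K,280,-.027));go(c,(*K,237,-.027))
E
```

```text
26.6333 [511.72552138 229.18669262 297.56444089] [-3.13783865e+00 -3.01673096e-03 -2.54042195e-02] 0.6997445498182073
(25, 16, 40) [307.5 240. ]
(25, -16, 40) [458.1 240.3]
(-25, 16, 40) [311.7 461.1]
(-25, -16, 40) [453.  461.4]
[np.float64(-0.0985), np.float64(-0.0004), np.float64(0.0176), 0, 0, np.float64(0.0016)]
[np.float64(-0.0985), np.float64(-0.0004), np.float64(0.0606), 0, 0, np.float64(0.0016)]
```

View pics/w9.png

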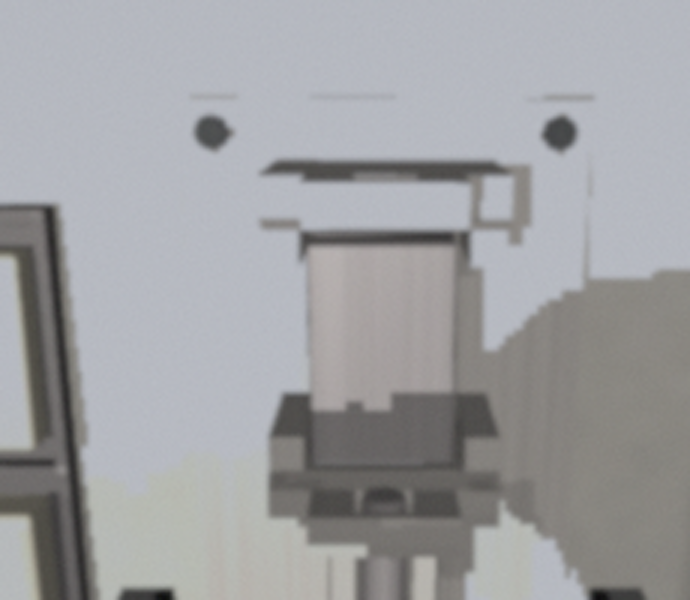

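Emit:
drive_tool(targets=[-0.04,-0.0004,0.0,0,0,0.0016,0.7,-0.08,-0.0004,0.01,0,0,0.0016,0.7,-0.0985,-0.0004,0.0176,0,0,0.0016,0.7,-0.0985,-0.0004,0.0176,0,0,0.0016,0.7,-0.0985,-0.0004,0.04,0,0,0.0016,0.7,-0.0985,-0.0004,0.05,0,0,0.0016,0.7,-0.0985,-0.0004,0.056,0,0,0.0016,0.7,-0.0985,-0.0004,0.056,0,0,0.0016,0.1,-0.0985,-0.0004,0.056,0,0,0.0016,0.1,-0.0985,-0.0004,0.056,0,0,0.0016,0.1,-0.0985,-0.0004,0.056,0,0,0.0016,0.1,-0.0985,-0.0004,0.056,0,0,0.0016,0.1], force=30)

```text
clock: 27.68
eef_pos: [414.2, 231.9, 241.5]
tcp_rot: [-3.139, -0.003, -0.027]
contact_force: [0.8, -4.2, 2.0]
opening: 0.15
```

Emit:
drive_tool(targets=[0,0,0,0,0,0,0.1,0,0,0,0,0,0,0.1,0,0,0,0,0,0,0.1])

```text
clock: 27.93
eef_pos: [414.2, 232.0, 241.4]
tcp_rot: [-3.139, -0.003, -0.027]
contact_force: [0.6, -5.3, 2.7]
opening: 0.148
```

Emit:
drive_tool(targets=[0.006,0,0,0,0,0,0.1,0.012,0,0,0,0,0,0.1,0.018,0,0,0,0,0,0.1,0.024,0,0,0,0,0,0.1,0.03,0,0,0,0,0,0.1,0.036,0,0,0,0,0,0.1,0.042,0,0,0,0,0,0.1,0.048,0,0,0,0,0,0.1,0.052,0,0,0,0,0,0.1,0.055,0,0,0,0,0,0.1,0.055,0,0,0,0,0,0.1])

```text
clock: 28.85
eef_pos: [469.1, 230.4, 241.5]
tcp_rot: [-3.139, -0.002, -0.028]
contact_force: [0.3, -5.2, 4.4]
opening: 0.151
```

Emit:
drive_tool(targets=[0.003,0,0,0,0,0,0.1,0.006,0,0,0,0,0,0.1,0.009,0,0,0,0,0,0.1,0.012,0,0,0,0,0,0.1,0.014,0,0,0,0,0,0.1,0.014,0,0,0,0,0,0.1])

```text
clock: 29.35
eef_pos: [482.8, 230.0, 241.4]
tcp_rot: [-3.139, -0.002, -0.028]
contact_force: [-0.6, -4.0, 4.1]
opening: 0.151
```

Emit:
drive_tool(targets=[0.001,0,0,0,0,0,0.1,0.002,0,0,0,0,0,0.1,0.003,0,0,0,0,0,0.1,0.004,0,0,0,0,0,0.1,0.004,0,0,0,0,0,0.1])

```text
clock: 29.77
eef_pos: [485.6, 229.9, 241.4]
tcp_rot: [-3.139, 0.001, -0.028]
contact_force: [-7.1, -4.5, 8.0]
opening: 0.149
```

Emit:
drive_tool(targets=[0.001,0,0,0,0,0,0.1,0.002,0,0,0,0,0,0.1,0.002,0,0,0,0,0,0.1])

```text
clock: 30.02
eef_pos: [485.9, 229.9, 241.3]
tcp_rot: [-3.139, 0.005, -0.028]
contact_force: [-15.5, -3.0, 15.2]
opening: 0.149
```

Emit:
drive_tool(targets=[-0.002,0,0,0,0,0,0.1,-0.002,0,0,0,0,0,0.4,-0.002,0,0,0,0,0,0.4,-0.002,0,0,0,0,0,0.4,-0.002,0,0,0,0,0,0.4,-0.002,0,-0.03,0,0,0,0.4,-0.002,0,-0.06,0,0,0,0.7,-0.002,0,-0.09,0,0,0,0.7,-0.002,0,-0.09,0,0,0,0.7])

```text
clock: 30.77
eef_pos: [488.8, 231.1, 336.8]
tcp_rot: [-3.134, -0.01, -0.028]
contact_force: [0.9, -0.2, 0.6]
opening: 0.697
```

```bash
python3 - <<'E'
from h import *
s=sense();print(s['clock'],s['eef_pos'],s['contact_force'],s['opening'])
snap('wrist','w10');snap('top','t1');snap('scene','s1')
a=cv2.imread('pics/w10_raw.png')[30:400,170:470]
s0=cv2.imread('pics/s1_raw.png')[180:260,240:440]
a=cv2.resize(a,(454,560),interpolation=cv2.INTER_CUBIC)
t=cv2.imread('pics/t1_raw.png')[130:280,150:490]
r=lambda i,w:cv2.resize(i,(w,i.shape[0]*w//i.shape[1]),interpolation=cv2.INTER_CUBIC)
st=np.vstack([r(s0,340),r(t,340)]);st=cv2.copyMakeBorder(st,0,560-st.shape[0],0,0,0)
cv2.imwrite('pics/c5.png',np.hstack([a,st]))
print('knob top if home',(proj('w10',[484.6,229.9,190])-[170,30])*1.513)
E
```

```text
30.7667 [488.76328662 231.1178489  336.76284751] [ 0.88331348 -0.21033062  0.59665696] 0.6974539808992862
knob top if home [227.2526 285.0492]
```

The viewing limit has been reached. As a blind check, I'll push the knob from behind with shut fingers until it meets the stop.

Emit:
drive_tool(targets=[-0.036,0,0,0,0,0,0,-0.036,0,0,0,0,0,0,-0.036,0,0.03,0,0,0,0,-0.036,0,0.06,0,0,0,0,-0.036,0,0.08,0,0,0,0,-0.036,0,0.09,0,0,0,0,-0.036,0,0.09,0,0,0,0,-0.036,0,0.09,0,0,0,0])

```text
clock: 31.58
eef_pos: [450.5, 231.2, 240.4]
tcp_rot: [-3.139, -0.0, -0.028]
contact_force: [0.3, -0.8, 0.0]
opening: 0.0
```

Emit:
drive_tool(targets=[0.003,0,0,0,0,0,0,0.006,0,0,0,0,0,0,0.009,0,0,0,0,0,0,0.011,0,0,0,0,0,0,0.011,0,0,0,0,0,0])

```text
clock: 32.0
eef_pos: [462.4, 231.1, 241.5]
tcp_rot: [-3.138, -0.003, -0.028]
contact_force: [0.4, 0.2, -0.1]
opening: -0.001
```

Emit:
drive_tool(targets=[0.0015,0,0,0,0,0,0,0.003,0,0,0,0,0,0,0.0045,0,0,0,0,0,0,0.006,0,0,0,0,0,0,0.006,0,0,0,0,0,0])

```text
clock: 32.42
eef_pos: [466.9, 230.7, 240.8]
tcp_rot: [-3.139, 0.0, -0.028]
contact_force: [-5.5, 0.9, 3.2]
opening: 0.002
```

Emit:
drive_tool(targets=[0.0015,0,0,0,0,0,0,0.003,0,0,0,0,0,0,0.003,0,0,0,0,0,0])

```text
clock: 32.67
eef_pos: [467.5, 230.6, 240.5]
tcp_rot: [-3.139, 0.006, -0.028]
contact_force: [-16.3, 2.4, 11.1]
opening: -0.0
```

Emit:
drive_tool(targets=[-0.012,0,0,0,0,0,0,-0.018,0,0,0,0,0,0,-0.018,0,-0.03,0,0,0,0,-0.018,0,-0.06,0,0,0,0,-0.018,0,-0.1,0,0,0,0,-0.018,0,-0.1,0,0,0,0,-0.018,0,-0.1,0,0,0,0])

```text
clock: 33.25
eef_pos: [453.4, 231.4, 343.4]
tcp_rot: [-3.136, -0.007, -0.027]
contact_force: [-0.1, -0.6, -0.7]
opening: 0.004
```

```bash
python3 - <<'E'
from h import *
s=sense();print(s['clock'],s['eef_pos'],s['contact_force'])
snap('top','t2')
a=cv2.imread('pics/t0_raw.png');b=cv2.imread('pics/t2_raw.png')
d=cv2.absdiff(cv2.GaussianBlur(a,(3,3),0),cv2.GaussianBlur(b,(3,3),0)).max(2)
for n,(u,v) in dict(puck=(407,262),jar=(542,204),driverH=(513,322),beaker=(585,294),vial=(557,285),yel1=(466,235),yel2=(576,238),purple=(212,278),A=(529,228),B=(522,245),C=(518,263),D=(514,282),s1=(250,268),s2=(247,300)).items():
  u,v=int(u/1.25),int(v/1.25); print(n,int(d[v-6:v+7,u-6:u+7].max()),round(float(d[v-6:v+7,u-6:u+7].mean()),1))
E
```

```text
33.25 [453.38973133 231.3975465  343.35348091] [-0.08719369 -0.64568461 -0.69332504]
puck 12 9.5
jar 12 9.2
driverH 11 8.6
beaker 11 7.6
vial 11 7.2
yel1 13 10.4
yel2 12 10.1
purple 78 62.1
A 74 52.2
B 12 8.7
C 74 55.2
D 11 8.7
s1 92 39.1
s2 91 73.7
```

Emit:
drive_tool(targets=[0,0.04,-0.02,0,0,0,0.3,0,0.42,-0.02,0,0,0,0.3,0,0.42,-0.02,0,0,0,0.3,0,0.42,-0.02,0,0,0,0.3,0,0.42,-0.02,0,0,0,0.3,0,0.42,-0.02,0,0,0,0.3,0,0.42,-0.02,0,0,0,0.3,0,0.42,-0.02,0,0,0,0.3,0,0.42,-0.02,0,0,0,0.3,0,0.42,-0.02,0,0,0,0.3,0,0.42,-0.02,0,0,0,0.3,0,0.42,-0.02,0,0,0,0.3])

```text
clock: 34.3
eef_pos: [440.0, -191.2, 357.9]
tcp_rot: [-3.138, 0.0, -0.032]
contact_force: [0.1, 0.5, 0.9]
opening: 0.298
```

```bash
python3 - <<'E'
from h import *
s=sense();print(s['clock'],s['eef_pos'])
snap('top','t3')
a=cv2.imread('pics/t0_raw.png');b=cv2.imread('pics/t3_raw.png')
d=cv2.absdiff(cv2.GaussianBlur(a,(3,3),0),cv2.GaussianBlur(b,(3,3),0)).max(2)
for n,(u,v) in dict(purple=(212,278),s1=(250,268),s2=(247,300),kn_old=(291,312),kn_new=(293,288)).items():
  u,v=int(u/1.25),int(v/1.25); print(n,int(d[v-6:v+7,u-6:u+7].max()),round(float(d[v-6:v+7,u-6:u+7].mean()),1))
g=cv2.cvtColor(b,6);m=(g[200:270,222:246]<60)
ys,xs=np.nonzero(m);print('dark knob px',xs.mean()+222,ys.mean()+200,len(xs))
for j in(.060,.066,.071):print(j,proj('t3',[532.3-119+j*1000,228.6+.027*(119-j*1000),178]))
E
```

```text
34.3 [ 439.96790159 -191.19757885  357.8801671 ]
purple 7 4.5
s1 9 6.2
s2 8 6.4
kn_old 88 32.7
kn_new 77 19.1
dark knob px 239.43539325842696 231.7865168539326 356
0.06 [232.  233.8]
0.066 [232.1 231.3]
0.071 [232.1 229.2]
```

```bash
python3 -c "
from rig import *
print(sign_off())"
```

```text
the job is handed in; nothing more can be done
None
```

I drew the bolt back to its stop and packed the sample with the 20 mm and 12 mm spacers. I then pushed the bolt fully home and handed the job in at about 34 s. The final state was checked only by force and numbers, because the picture limit was reached before my last view of the closed bolt.

- **Sample:** it measured 8 mm thick in a side view, so the pile is 8 + 20 + 12 = 40 mm under the 42 mm bolt, leaving about 2 mm of play.
- **Pile:** in the last close view, the top plate lay flat where a 40 mm pile should be.
- **Bolt:** it slid about 71 mm with no jam and met a hard stop twice, at about 15 N each time. The knob was then within about 1 mm of its home position. A dark-pixel check on the top camera could not confirm this because shadows spoiled it.
- **Surroundings:** top-camera differences show no movement of the puck, jar, screwdriver, beaker, vial, waiting samples, the other two spacers or the yellow and purple look-alikes. An earlier difference near the waiting samples and the purple piece was only the arm blocking the view. I did not check the flask this way, but the arm stayed well clear of it.

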